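Level the small drip shelf with its sleeve-driven foot

ROBOT

A 6-joint arm with a two-finger parallel gripper is mounted at the origin on a cart in front of the work surface, level with it; the furniture and walls round the work are solid. World frame = base frame: x ahead of the robot, y to its left, z up, the work surface at z = 0. Lengths are in m, angles in degrees, forces in N, time in s.
With the tool pointing down it reaches from about 0.4 to 0.825 m from the base axis. Payload 7 kg.
Tool frame: the origin (TCP) lies midway between the tips of the shut fingers; the grasp point (between the pads) lies 19 mm behind it; z points along the fingers, y is the line along which they close (so a half turn about z gives the same grasp; the last joint's range is limited). The gripper opens to 88 mm and grips with 3 to 60 N. Pads are 19 mm wide; open, the fingers measure 130 mm over their backs; the gripper's body (78 mm by 193 mm) begins 47 mm behind the grasp point.
Start: joints at [86.064, 20.546, 0.682, 0, -70.136, -16.507], TCP at [0.236, 0.632, 0.227] pointing down, gripper open.
Joint ranges: [-176.03, 176.03], [-82.01, 121.73], [-58.28, 71.71], [-173.87, 95.51], [-174.79, -0.11], [-173.66, 173.66]. Speed limits (degrees/s): [136.94, 136.94, 172.46, 180, 180, 180].

INTERFACE

Orientations are given as [roll, pitch, yaw] about the fixed x, y, z axes, in that order (R = Rz(yaw) Ry(pitch) Rx(roll)).
In Python, from plant import ctrl gives the robot as it stands. The module is installed in compiled form; this text tells all that it offers.
- The arm moves only by the tool send_rows, never from a script. Its argument "plan" is a list that holds one entry, the list of rows, each a list of 6 numbers: the shift along the tool's x, y, z in cm, then the turn, a rotation vector about the tool's x, y, z in degrees. A call has 1 to 8 rows; each row is the pose to reach, as a shift and turn from the pose commanded when the call began, along the tool's axes at that moment; what a row does not reach only later rows make up. A row lasts 1/12 s, in which the tool goes at most 41.7 mm and 7.16 degrees, less where a joint would pass 70% of its speed; a pose out of reach is approached as far as the arm can. A call with a gripper value outside its range is refused whole. "fingers" is the opening, from 0 (shut) to 1 (fully open), set as the call begins (left out, the last holds). The fingers move at their own pace and stop on an object; the grip force is fixed at half the most. Time passes only in rows, so rows that repeat a pose let the fingers close. It gives the time, the measured TCP pose, the force, the opening and the grip force at its end, in the units of the state.
- ctrl.get_obs(): the state, without advancing time (a new reading comes with each control period).
- ctrl.snapshot(name): name is "scene" or "side" or "wrist"; returns a dict with "img" (420x560x3 uint8, red, green, blue), "K" (3x3 intrinsics, pixels), "k1" (the pictures are not rectified: a ray, as slopes to the right and down, at radius r is drawn at 1 + k1 r^2 times it, then the intrinsics apply), "pose" (4x4, takes a point from camera to world coordinates). Camera axes: x right, y down, z forward; pixel columns grow to the right and rows downward; lengths in m; the calibration is good to about 2 mm. A picture is of the moment at which its call begins. There is no depth.
- ctrl.close_job(): hands the job in; it is judged then, once.
The state is a dict: "clock": time; "joint_pos": joint angles; "qvel": joint speeds; "tau": joint torques, N m; "tool_pos": TCP position; "orientation": TCP orientation; "force": force on the tool from outside, world axes, zero at the start; "moment": the same for the moment, N m; "opening": finger opening in m; "gripper_force": force on a finger pad.
Only numpy, scipy, OpenCV 4.12 (cv2) and the standard library are available. Lean on these libraries where they do the work, as an engineer would, in place of code of your own. Each camera call takes 0.05 s, during which the arm holds its last target. There are 200 camera calls.

TASK

Level the small wooden drip shelf: pick up the spool-shaped turning sleeve, slip it over the upright spindle of the shelf's levelling foot until it sits flat on the rubber disc, then press it down a little, against the spring, and turn the foot with it until the bubble lies between the two lines. Finish while still holding the sleeve and keeping it pressed down, with the bubble centred: do not let go. Turn the foot only through the sleeve, press gently, do not touch the stand itself, and leave the jar, the jigger and the glass where they are.

Things in the scene. Friction and masses are not known exactly. Their poses are not given: they have to be found in the camera images.
- stand: Levelling stand fixed to the worktop: a wooden shelf board 130 x 250 x 12 mm, top 44 mm above the worktop, on two fixed feet at its +y end and one screw foot near its -y end (vertical axis at x = 0, y = -95 mm). Origin on the worktop under the board's middle; y along the board. A spirit level lies along y on the board, y = -37 to +67 mm, 22 mm tall. The board tilts about 1 degree with the foot.
- disc_top (a point): Centre of the top of the screw foot's rubber drive disc (54 mm across, 8 mm thick), on the foot's vertical axis, 68 mm above the worktop when not pressed; z up. A plain steel spindle 16 mm in diameter stands 45 mm up from it, the last 11 mm tapering to a 7 mm tip. Disc and spindle are one piece: they turn with the foot and sink when pressed.
- drive (a joint): How far disc and spindle are pressed down, m: 0 free, 0.010 at the stop; pressed 3 to 7 mm is right. The spring pushes back with 5 N at first and 1 N more per mm. A sleeve pressed on the rubber disc takes it along by friction, with some slip; its own weight alone does not turn the foot.
- bubble (a joint): Where the bubble stands in the spirit level, m: 0 midway between the two lines, + towards the stand's +y end. At the start it is 10 to 24 mm to the + side (the foot's end is too low). Turning the foot clockwise seen from above moves the bubble to the - side, 20 mm per radian. The foot stays where it is left.
- vial_mid (a point): The middle of the spirit level's clear greenish tube (84 mm long, 16 mm in diameter, along the stand's y), midway between its two black lines, which are 24 mm apart. The bubble is white, 16 mm long.
- sleeve: Turning sleeve: a spool of plain aluminium, 64 mm tall, about 0.12 kg, standing upright, loose. From below: a flange 54 mm in diameter and 10 mm tall, a waist 32 mm in diameter up to 30 mm, a ribbed grip 44 mm in diameter from 30 to 64 mm. A straight bore of 20 mm diameter goes right through. Origin at the centre of its underside, z up along the bore; its yaw does not matter.
- spice_jar: Spice jar, 45 mm in diameter, 106 mm tall, loose; origin at the centre of its underside. A bystander.
- jigger: Double-cone steel measuring jigger, 47 mm in diameter, 78 mm tall, loose; origin at the centre of its underside. A bystander.
- glass: Empty glass, 81 mm in diameter, 91 mm tall, loose; origin at the centre of its underside. A bystander. Above and behind it the espresso machine overhangs the worktop, its underside 0.27 m above it, its front edge about 0.62 m from the robot at y = 0: swing past in front of it.
Things that resemble listed ones, but are neither listed nor needed, are in the scene too. Leave any green or pink look-alike of the sleeve alone.

How it is judged:
By the outcome, as a careful person would: the job done as asked, in the order asked, and still so for the second after the job is handed in, while the arm keeps its last pose, push and grip.
It also fails if it takes over 40 s, if anything falls off the work surface, if the arm or the gripper's body presses on something with over 40 N, if the wrist force passes 120 N, or if a joint passes its speed limit or range.

## Working session

There is one attempt and no reset: what is moved stays moved. The work goes in short steps, Python scripts to look and compute and a tool call to move; the robot and the scene stay as the last step left them, time stands still between calls to the robot, and variables do not carry over. Pictures are saved under pics/ and viewed, at most 10 in all, crops included, and the job is handed in when it is done.

Besides the shell and the picture viewer there is one more tool, called after "Emit:" in YAML: its name, and indented under it one key for each argument. send_rows: Moves the arm, as the interface text tells. Its arguments: {"type":"object","properties":{"plan":{"type":"array","items":{"type":"array","items":{"type":"array","items":{"type":"number"}}}},"fingers":{"type":"number"}},"required":["plan"]}

```bash
mkdir -p pics; cat > h.py <<'E'
import numpy as np, cv2
from plant import ctrl
from scipy.spatial.transform import Rotation as R
def snap(n,f=None):
    s=ctrl.snapshot(n)
    if f: cv2.imwrite('pics/'+f,s['img'][:,:,::-1])
    return s
def ray(s,u,v):
    k=s['k1']; K=s['K']
    d=np.array([(u-K[0,2])/K[0,0],(v-K[1,2])/K[1,1]]); x=d.copy()
    for _ in range(30): x=d/(1+k*(x@x))
    P=np.array(s['pose']); r=P[:3,:3]@np.array([x[0],x[1],1]); return P[:3,3],r/np.linalg.norm(r)
def plane(s,u,v,z):
    o,r=ray(s,u,v); return o+r*(z-o[2])/r[2]
def tri(a,b):
    (o1,r1),(o2,r2)=a,b
    t=np.linalg.lstsq(np.c_[r1,-r2],o2-o1,rcond=None)[0]
    p,q=o1+t[0]*r1,o2+t[1]*r2; return (p+q)/2,np.linalg.norm(p-q)
def proj(s,p):
    P=np.array(s['pose']);c=P[:3,:3].T@(np.array(p)-P[:3,3]);x=c[:2]/c[2];x=x*(1+s['k1']*(x@x));return s['K'][:2,:2]@x+s['K'][:2,2]
E
python3 - <<'E'
from h import *
a=snap('scene');b=snap('side')
for s in (a,b): print(np.round(s['pose'],3).tolist(),s['K'][0],s['k1'])
im=np.hstack([a['img'],b['img']])[:,:,::-1]
cv2.imwrite('pics/a.png',a['img'][:,:,::-1]);cv2.imwrite('pics/b.png',b['img'][:,:,::-1])
print(ctrl.get_obs())
E
```

```text
[[0.777, -0.343, 0.528, 0.027], [-0.629, -0.413, 0.658, -0.644], [-0.007, -0.843, -0.537, 0.575], [0.0, 0.0, 0.0, 1.0]] [475.69750238   0.         271.10608953] 0.018633793997266685
[[0.966, -0.161, 0.203, 0.366], [-0.258, -0.523, 0.812, -0.704], [-0.025, -0.837, -0.547, 0.547], [0.0, 0.0, 0.0, 1.0]] [411.64202365   0.         282.56036432] -0.03718094256444052
{'clock': 0.1, 'joint_pos': array([ 8.60608141e+01,  2.05865251e+01,  6.40289632e-01, -1.69755570e-02,
       -7.01368688e+01, -1.65058767e+01]), 'qvel': array([ 0.06239161,  0.06779198,  0.18779063, -0.04934318, -0.01653632,
       -0.01205572]), 'tau': array([-2.19375055e-03, -5.84167099e+01,  2.93748683e+01,  7.01566860e+00,
        1.01476297e-02, -5.26767349e-05]), 'tool_pos': array([0.2356725 , 0.63206097, 0.2257375 ]), 'orientation': array([ 1.79915786e+02, -8.31162256e-03, -2.04508359e+01]), 'force': array([-0.70682673, -0.58607546,  0.37435244]), 'moment': array([-0.02881977,  0.01833925,  0.01573097]), 'gripper_force': 0.0, 'opening': 0.08756266714047833}
```

View pics/a.png

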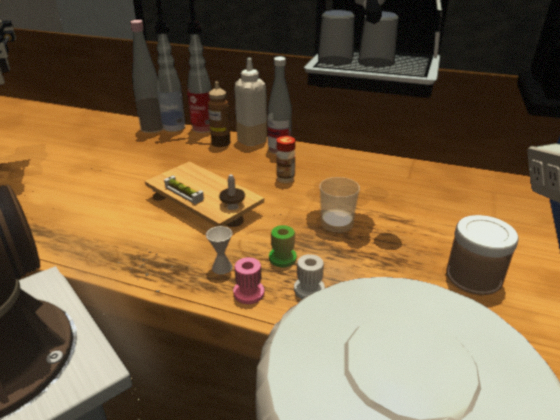

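View pics/b.png

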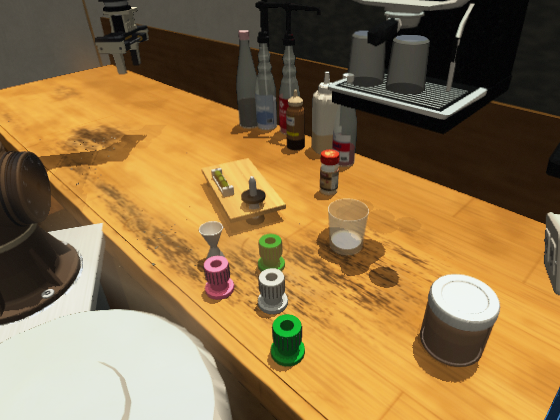

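Candidates, scene/side pixels:
- pink: (248,280)/(217,275)
- green: (283,245)/(271,252)
- second green: side only (287,340)
- silver-grey: (310,275)/(272,290)

Only the silver-grey one fits "plain aluminium". I'll confirm it in an enlarged crop, together with the stand.

```bash
python3 - <<'E'
import cv2,numpy as np
a=cv2.imread('pics/a.png');b=cv2.imread('pics/b.png')
def c(i,x,y,w=80,h=60): return cv2.resize(i[y:y+h,x:x+w],(400,300),interpolation=cv2.INTER_CUBIC)
cv2.imwrite('pics/c.png',np.vstack([np.hstack([c(a,270,245),c(b,232,260)]),np.hstack([c(a,180,165),c(b,205,160)])]))
E
```

```text
(no output)
```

View pics/c.png

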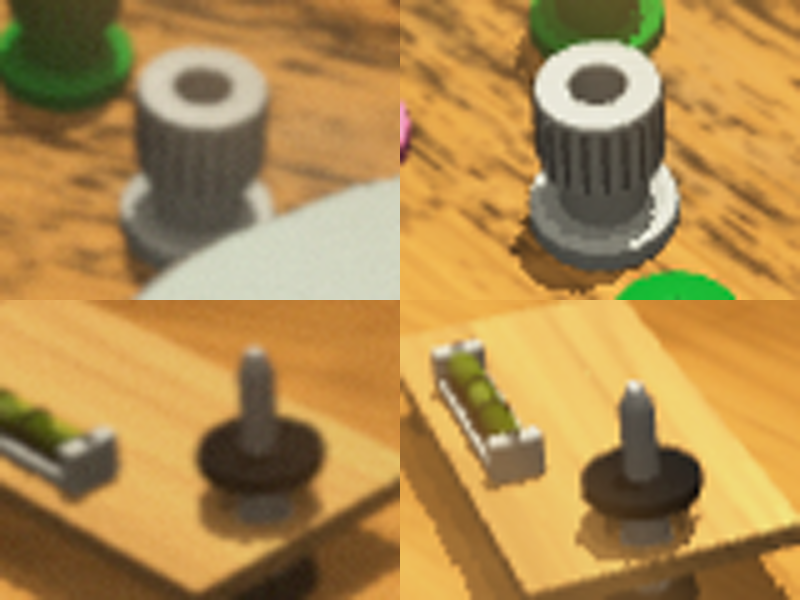

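The crop confirms the grey ribbed spool as the aluminium sleeve: bore at scene (310.2,262.0) and side (271.2,276.6). The spindle tip is at scene (230.4,174.2) and side (251.6,176.2).

```bash
python3 - <<'E'
from h import *
a=snap('scene');b=snap('side')
for n,p,q in [('bore top',(310.2,262.0),(271.2,276.6)),('tip',(230.4,174.2),(251.6,176.2)),
 ('disc mid',(180+262/5-.4,165+146/5-.4),(205+241/5-.4,160+177/5-.4)),
 ('level end near L',(180+62/5-.4,165+152/5-.4),(205+90/5-.4,160+148/5-.4)),('level end near R',(180+112/5-.4,165+132/5-.4),(205+140/5-.4,160+132/5-.4))]:
    print(n,tri(ray(a,*p),ray(b,*q)))
A=plane(a,310.2,262,.064);B=plane(b,271.2,276.6,.064);print(A,B)
for p in ((230.4,174.2),):print(plane(a,*p,.113),plane(b,251.6,176.2,.113))
# obstacles
for n,s,p in [('jigger base',b,(212,250)),('green base',b,(271,263)),('green2 base',b,(287,353)),('pink base',b,(219,288)),('glass base',b,(346,245)),('jar base',b,(330,188)),('board corners',b,(242,222)),('',b,(284,208)),('',b,(202,182)),('',b,(241,160))]:
    print(n,plane(s,*p,.044 if n in('','board corners') else 0).round(3))
E
```

```text
bore top (array([ 0.46843289, -0.1974138 ,  0.06369698]), np.float64(0.0009553907788764006))
tip (array([0.49042752, 0.06402517, 0.11428257]), np.float64(0.0006141517669325494))
disc mid (array([0.4894678 , 0.06086094, 0.0693709 ]), np.float64(0.0018519766324171924))
level end near L (array([0.43003363, 0.121642  , 0.06055579]), np.float64(0.00288381935203785))
level end near R (array([0.45346246, 0.1201796 , 0.06389872]), np.float64(0.00040362146858990814))
[ 0.46855614 -0.19705832  0.064     ] [ 0.46821065 -0.19841172  0.064     ]
[0.49203471 0.06655066 0.113     ] [0.49067255 0.06568246 0.113     ]
jigger base [ 0.382 -0.018  0.   ]
green base [ 0.491 -0.093  0.   ]
green2 base [ 0.465 -0.307  0.   ]
pink base [ 0.381 -0.134  0.   ]
glass base [ 0.655 -0.083  0.   ]
jar base [0.704 0.144 0.   ]
board corners [0.452 0.001 0.044]
 [0.551 0.026 0.044]
 [0.388 0.196 0.044]
 [0.501 0.284 0.044]
```

```bash
cat >> h.py <<'E'
def to(p,yaw):
    o=ctrl.get_obs(); M=R.from_euler('xyz',o['orientation'],degrees=True)
    T=R.from_euler('xyz',[180,0,yaw],degrees=True)
    d=M.inv().apply(np.array(p)-o['tool_pos'])*100
    print('move',d.round(2),(M.inv()*T).as_rotvec(degrees=True).round(2))
E
python3 - <<'E'
from h import *
a=snap('scene');b=snap('side')
print('white',tri(ray(a,410,355),ray(b,108,372)))
for p in ((247,125),(296,147),(345,165)):print(plane(b,*p,0).round(3))
to([.47,.20,.23],-69)
E
```

```text
white (array([ 0.27821073, -0.50118002,  0.2740361 ]), np.float64(0.025243449171978044))
[0.579 0.627 0.   ]
[0.69  0.405 0.   ]
[0.788 0.25  0.   ]
move [37.05 32.33 -0.35] [ 3.000e-02 -2.000e-02  4.855e+01]
```

Emit:
send_rows:
  plan:
    - [[37,32,0,0,0,48],[37,32,0,0,0,48],[37,32,0,0,0,48],[37,32,0,0,0,48],[37,32,0,0,0,48],[37,32,0,0,0,48],[37,32,0,0,0,48],[37,32,0,0,0,48]]
  fingers: 1

```text
clock: 0.97
tool_pos: [0.3963, 0.3382, 0.2268]
orientation: [-180.0, 0.0, -68.8]
force: [0.8, 0.1, 0.6]
opening: 0.0877
gripper_force: 0.0
```

```bash
python3 - <<'E'
from h import *
print(ctrl.get_obs()['joint_pos'])
to([.4684,-.1975,.2],-69)
E
```

```text
[ 6.20762736e+01  5.94611459e+00 -1.85594976e+01  1.24190580e-03
 -6.54604961e+01 -4.08285860e+01]
move [52.54 12.7   2.66] [-0.03  0.02  0.25]
```

Emit:
send_rows:
  plan:
    - [[52.5,12.7,2.6,0,0,0],[52.5,12.7,2.6,0,0,0],[52.5,12.7,2.6,0,0,0],[52.5,12.7,2.6,0,0,0],[52.5,12.7,2.6,0,0,0],[52.5,12.7,2.6,0,0,0],[52.5,12.7,2.6,0,0,0],[52.5,12.7,2.6,0,0,0]]

```text
clock: 1.63
tool_pos: [0.4417, 0.0085, 0.211]
orientation: [-179.9, 0.0, -68.4]
force: [1.9, 0.1, 0.6]
opening: 0.0873
gripper_force: 0.0
```

```bash
python3 - <<'E'
from h import *
to([.4684,-.1975,.18],-69)
E
```

```text
move [20.13  5.1   3.09] [-0.08  0.01  0.59]
```

Emit:
send_rows:
  plan:
    - [[20,5,3,0,0,0],[20,5,3,0,0,0],[20,5,3,0,0,0],[20,5,3,0,0,0],[20,5,3,0,0,0],[20,5,3,0,0,0],[20,5,3,0,0,0],[20,5,3,0,0,0]]

```text
clock: 2.3
tool_pos: [0.4686, -0.1943, 0.1804]
orientation: [180.0, 0.0, -68.5]
force: [-0.2, -0.1, -0.0]
opening: 0.0877
gripper_force: 0.0
```

```bash
python3 - <<'E'
from h import *
s=snap('wrist','d.png')
print(np.round(s['pose'],3).tolist(),proj(s,[.4684,-.1975,.064]))
to([.4684,-.1975,.03],-69)
E
```

```text
[[-0.931, -0.351, -0.104, 0.498], [-0.366, 0.892, 0.265, -0.267], [-0.0, 0.285, -0.959, 0.338], [0.0, 0.0, 0.0, 1.0]] [281.3596713  199.32427373]
move [ 0.35  0.19 15.06] [-0.01  0.    0.56]
```

View pics/d.png

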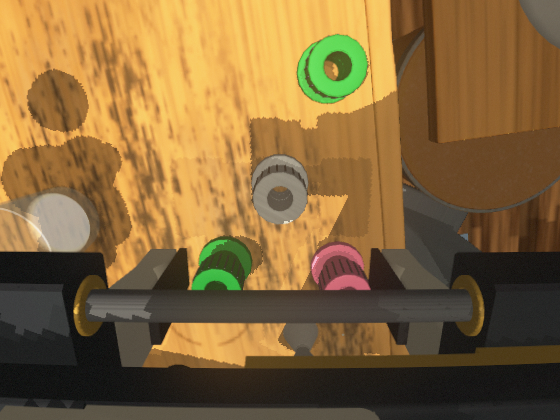

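The wrist view shows the aluminium sleeve's bore at (280,198), within 2 px of the prediction. The greens at (222,262) and (335,68) and the pink at (340,265) are clear of the fingers, so I'm descending.

Emit:
send_rows:
  plan:
    - [[0.3,0.2,3.5,0,0,0],[0.3,0.2,7,0,0,0],[0.3,0.2,10,0,0,0],[0.3,0.2,12,0,0,0],[0.3,0.2,13.5,0,0,0],[0.3,0.2,14.5,0,0,0],[0.3,0.2,15.2,0,0,0],[0.3,0.2,15.2,0,0,0]]

```text
clock: 3.02
tool_pos: [0.4681, -0.1966, 0.0279]
orientation: [179.9, 0.0, -68.4]
force: [-0.7, 0.8, -0.5]
opening: 0.0876
gripper_force: 0.0
```

Emit:
send_rows:
  plan:
    - [[0,0,0,0,0,0],[0,0,0,0,0,0],[0,0,0,0,0,0],[0,0,0,0,0,0],[0,0,0,0,0,0],[0,0,0,0,0,0],[0,0,0,0,0,0],[0,0,0,0,0,0]]
  fingers: 0

```text
clock: 3.68
tool_pos: [0.4683, -0.1976, 0.0287]
orientation: [-180.0, -0.0, -68.4]
force: [-0.3, 0.5, 1.9]
opening: 0.0437
gripper_force: 30.0
```

Emit:
send_rows:
  plan:
    - [[0,0,-3,0,0,0],[0,0,-7,0,0,0],[0,0,-11,0,0,0],[0,0,-14,0,0,0],[0,0,-15,0,0,0],[0,0,-15,0,0,0]]

```text
clock: 4.18
tool_pos: [0.4698, -0.1978, 0.1816]
orientation: [-179.7, -0.1, -68.4]
force: [0.1, 0.4, -1.5]
opening: 0.0434
gripper_force: 30.0
```

```bash
python3 - <<'E'
from h import *
to([.4905,.065,.178],-69)
E
```

```text
move [-23.68 -11.58   0.36] [-0.3  -0.15  0.57]
```

Emit:
send_rows:
  plan:
    - [[-4,-2,0,0,0,0],[-8,-4,0,0,0,0],[-12,-6,0,0,0,0],[-15.5,-7.6,0,0,0,0],[-18.5,-9,0,0,0,0],[-21,-10.3,0,0,0,0],[-23,-11.2,0,0,0,0],[-23.7,-11.6,0,0,0,0]]

```text
clock: 4.85
tool_pos: [0.4882, 0.0678, 0.1767]
orientation: [179.9, 0.0, -68.3]
force: [-0.9, 0.1, -0.8]
opening: 0.0439
gripper_force: 30.0
```

Emit:
send_rows:
  plan:
    - [[0,0,0,0,0,0],[0,0,0,0,0,0]]

```text
clock: 5.02
tool_pos: [0.4882, 0.0652, 0.1772]
orientation: [179.9, -0.0, -68.4]
force: [-0.1, -0.1, -0.7]
opening: 0.0438
gripper_force: 30.0
```

```bash
python3 - <<'E'
from h import *
a=snap('scene');b=snap('side')
def c(s,x,y,w=100,h=75): return cv2.resize(s['img'][y:y+h,x:x+w,::-1],(400,300),interpolation=cv2.INTER_CUBIC)
w=snap('wrist')
top=np.hstack([c(a,180,130),c(b,200,130)])
bot=np.hstack([c(a,140,155),cv2.resize(w['img'][:,:,::-1],(400,300))])
cv2.imwrite('pics/e.png',np.vstack([top,bot]))
print(ctrl.get_obs()['tool_pos'],ctrl.get_obs()['orientation'])
E
```

```text
[0.48855967 0.06437013 0.17797829] [ 1.79934107e+02 -3.14502511e-03 -6.85143967e+01]
```

View pics/e.png

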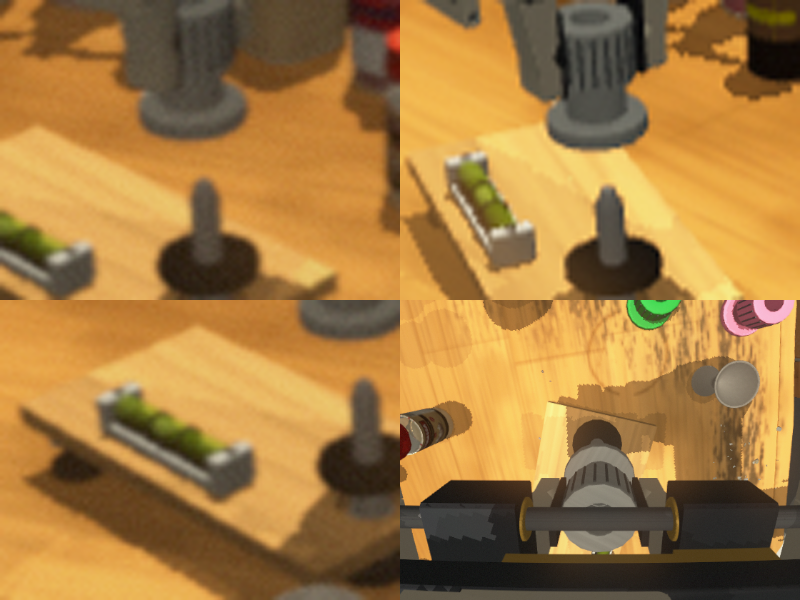

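The scene crop puts the flange about 2–3 px left of the spindle axis. I'll measure both by mask before lowering.

```bash
cat >> h.py <<'E'
def rows(s,x0,x1,y0,y1,f):
    hsv=cv2.cvtColor(np.ascontiguousarray(s['img'][y0:y1,x0:x1]),cv2.COLOR_RGB2HSV).astype(int)
    m=f(hsv).astype(np.uint8); n,l,st,_=cv2.connectedComponentsWithStats(m)
    k=1+np.argmax(st[1:,4]); out=[]
    for y in range(y1-y0):
        c=np.where(l[y]==k)[0]
        if len(c): out.append((y+y0,c[0]+x0,c[-1]+x0))
    return out
E
python3 - <<'E'
from h import *
a=snap('scene');b=snap('side')
for s,(fx0,fx1,fy0,fy1),(dx0,dx1,dy0,dy1) in ((a,(207,249,146,170),(210,256,172,206)),(b,(230,268,152,172),(232,275,173,206))):
    print('fl',rows(s,fx0,fx1,fy0,fy1,lambda h:h[...,1]<95))
    print('sp',[r for r in rows(s,dx0,dx1,dy0,dy1,lambda h:h[...,1]<95)])
    print('di',rows(s,dx0,dx1,dy0,dy1,lambda h:h[...,2]<75))
E
```

```text
fl [(146, np.int64(213), np.int64(236)), (147, np.int64(213), np.int64(235)), (148, np.int64(213), np.int64(234)), (149, np.int64(213), np.int64(234)), (150, np.int64(214), np.int64(235)), (151, np.int64(216), np.int64(238)), (152, np.int64(217), np.int64(239)), (153, np.int64(216), np.int64(240)), (154, np.int64(216), np.int64(240)), (155, np.int64(216), np.int64(241)), (156, np.int64(216), np.int64(240)), (157, np.int64(216), np.int64(240)), (158, np.int64(216), np.int64(240)), (159, np.int64(216), np.int64(239)), (160, np.int64(217), np.int64(239)), (161, np.int64(218), np.int64(237)), (162, np.int64(219), np.int64(235)), (163, np.int64(222), np.int64(232))]
sp [(176, np.int64(230), np.int64(231)), (177, np.int64(229), np.int64(232)), (178, np.int64(229), np.int64(232)), (179, np.int64(229), np.int64(232)), (180, np.int64(229), np.int64(233)), (181, np.int64(229), np.int64(233)), (182, np.int64(229), np.int64(232)), (183, np.int64(229), np.int64(233)), (184, np.int64(229), np.int64(233)), (185, np.int64(229), np.int64(233)), (186, np.int64(229), np.int64(233)), (187, np.int64(229)
[... 2108 characters left out ...]
np.int64(250), np.int64(256)), (194, np.int64(250), np.int64(256)), (195, np.int64(250), np.int64(255)), (196, np.int64(252), np.int64(254))]
di [(189, np.int64(256), np.int64(256)), (190, np.int64(248), np.int64(260)), (191, np.int64(246), np.int64(262)), (192, np.int64(244), np.int64(263)), (193, np.int64(243), np.int64(264)), (194, np.int64(242), np.int64(264)), (195, np.int64(242), np.int64(264)), (196, np.int64(242), np.int64(264)), (197, np.int64(243), np.int64(264)), (198, np.int64(243), np.int64(264)), (199, np.int64(243), np.int64(264)), (200, np.int64(244), np.int64(263)), (201, np.int64(245), np.int64(262)), (202, np.int64(246), np.int64(260)), (203, np.int64(248), np.int64(258))]
```

```bash
python3 - <<'E'
from h import *
from scipy.optimize import least_squares as L
a=snap('scene');b=snap('side')
print('tri flange',tri(ray(a,228.3,156.8),ray(b,249.1,159.3)),'disc',tri(ray(a,231.7,196.2),ray(b,253.1,196)))
def cols(z,ua,ub): return L(lambda p:[proj(a,[*p,z])[0]-ua,proj(b,[*p,z])[0]-ub],[.49,.065]).x
print('flange',cols(.154,228.3,249.1),'disc',cols(.064,231.7,253.1),'sp95',cols(.097,231.,252.),'tip',cols(.112,230.5,251.8))
print([proj(a,[.49,.064,z])for z in(.097,.112)])
o=ctrl.get_obs();print(o['tool_pos'])
E
```

```text
tri flange (array([0.48774218, 0.06374998, 0.15483902]), np.float64(0.00052033386333084)) disc (array([0.49043754, 0.06434318, 0.0630176 ]), np.float64(0.0006611640352284207))
flange [0.48766369 0.06364155] disc [0.49047136 0.06418674] sp95 [0.48992561 0.06289486] tip [0.49081808 0.06454733]
[array([230.71779253, 181.89529252]), array([230.32192641, 175.41607746])]
[0.48894522 0.06474846 0.17852972]
```

Emit:
send_rows:
  plan:
    - [[0.05,-0.27,0,0,0,0],[0.05,-0.27,1,0,0,0],[0.05,-0.27,2,0,0,0],[0.05,-0.27,3,0,0,0],[0.05,-0.27,3.5,0,0,0],[0.05,-0.27,4,0,0,0],[0.05,-0.27,4.4,0,0,0],[0.05,-0.27,4.4,0,0,0]]

```text
clock: 6.03
tool_pos: [0.4912, 0.0659, 0.1336]
orientation: [179.9, -0.0, -68.4]
force: [-0.5, -0.4, -0.8]
opening: 0.0441
gripper_force: 30.0
```

Emit:
send_rows:
  plan:
    - [[0,0,0.3,0,0,0],[0,0,0.6,0,0,0],[0,0,0.9,0,0,0],[0,0,1.2,0,0,0],[0,0,1.2,0,0,0]]

```text
clock: 6.45
tool_pos: [0.4914, 0.0659, 0.122]
orientation: [180.0, 0.0, -68.5]
force: [1.1, -0.2, -1.1]
opening: 0.0438
gripper_force: 30.0
```

Emit:
send_rows:
  plan:
    - [[0,0,0.4,0,0,0],[0,0,0.8,0,0,0],[0,0,1.2,0,0,0],[0,0,1.6,0,0,0],[0,0,2.0,0,0,0],[0,0,2.2,0,0,0],[0,0,2.2,0,0,0]]

```text
clock: 7.03
tool_pos: [0.4914, 0.0659, 0.0999]
orientation: [179.9, 0.0, -68.5]
force: [0.3, -1.1, -1.4]
opening: 0.0431
gripper_force: 30.0
```

Emit:
send_rows:
  plan:
    - [[0,0,0.1,0,0,0],[0,0,0.2,0,0,0],[0,0,0.3,0,0,0],[0,0,0.4,0,0,0],[0,0,0.4,0,0,0]]

```text
clock: 7.45
tool_pos: [0.4918, 0.0659, 0.0967]
orientation: [-180.0, -0.0, -68.4]
force: [-1.2, -2.2, 2.7]
opening: 0.0435
gripper_force: 30.0
```

```bash
python3 - <<'E'
from h import *
for _ in range(4):
    b=snap('side');o=ctrl.get_obs();print(o['tool_pos'],o['force'],o['moment'])
a=snap('scene')
def c(s,x,y,w=100,h=75): return cv2.resize(s['img'][y:y+h,x:x+w,::-1],(400,300),interpolation=cv2.INTER_CUBIC)
cv2.imwrite('pics/f.png',np.hstack([c(a,160,150),c(b,200,150)]))
E
```

```text
[0.49175267 0.06595803 0.09671972] [-0.76547554 -1.9150128   0.7276379 ] [-0.57755881  0.20403996  0.01218756]
[0.49174809 0.06599188 0.09670314] [-0.61597394 -1.62777597  2.42632678] [-0.63164088  0.19095338  0.01078572]
[0.49173497 0.06596276 0.09669228] [-0.02440152 -1.74939184  0.35616975] [-0.64536651  0.21679867 -0.01031811]
[0.49178168 0.06598305 0.09671127] [ 0.41912199 -1.2712307   1.45950142] [-0.66497701  0.23365347 -0.01040401]
```

View pics/f.png

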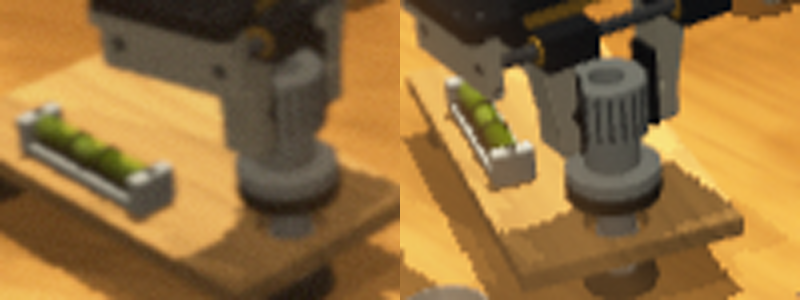

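Emit:
send_rows:
  plan:
    - [[0.07,0.03,0.1,0,0,0],[0.07,0.03,0.2,0,0,0],[0.07,0.03,0.3,0,0,0],[0.07,0.03,0.4,0,0,0],[0.07,0.03,0.5,0,0,0],[0.07,0.03,0.55,0,0,0],[0.07,0.03,0.55,0,0,0]]

```text
clock: 8.28
tool_pos: [0.492, 0.0656, 0.0915]
orientation: [-179.9, 0.0, -68.4]
force: [-3.3, 1.8, 10.0]
opening: 0.0437
gripper_force: 30.0
```

```bash
python3 - <<'E'
from h import *
for _ in range(4):
    b=snap('side');o=ctrl.get_obs();print(o['tool_pos'],o['force'],o['moment'])
a=snap('scene')
def c(s,x,y,w=64,h=48): return cv2.resize(s['img'][y:y+h,x:x+w,::-1],(400,300),interpolation=cv2.INTER_CUBIC)
cv2.imwrite('pics/g.png',np.vstack([np.hstack([c(a,155,165),c(b,200,160)]),np.hstack([c(a,205,160),c(b,225,165)])]))
E
```

```text
[0.49200281 0.06559508 0.09149522] [-3.49190623  0.6318618   7.89684196] [ 0.34661379  1.24269794 -0.01880157]
[0.49201395 0.06560976 0.09154252] [-2.32584708  2.24045009  8.77303138] [ 0.36169744  1.17007884 -0.03124239]
[0.49201291 0.06560695 0.09156264] [-1.666245    0.52848667  8.5744172 ] [ 0.41126272  1.19574498 -0.02038187]
[0.4919976  0.06561892 0.09155062] [-2.04686324  1.50216031  7.92074169] [0.36001593 1.17984582 0.03430287]
```

View pics/g.png

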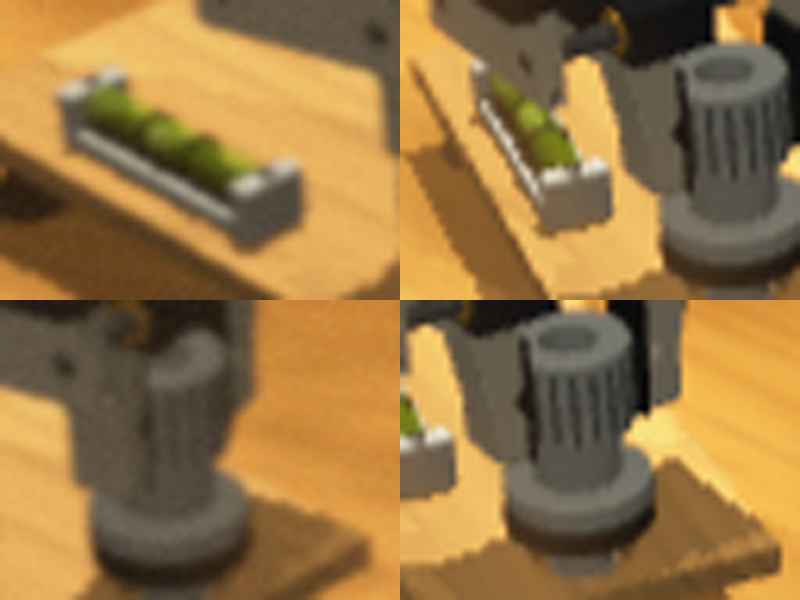

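The sleeve sits on the disc, pressed about 4–5 mm at about 9 N. Next I'll read the bubble from the vial brightness profile.

```bash
python3 - <<'E'
from h import *
A=np.mean([snap('scene')['img'].astype(float) for _ in range(4)],0);B=np.mean([snap('side')['img'].astype(float) for _ in range(3)],0)
def c(s,x,y,w=40,h=30): 
    t=cv2.resize(s[y:y+h,x:x+w,::-1],(400,300),interpolation=cv2.INTER_CUBIC);return np.clip(t*1.3,0,255)
b0=cv2.imread('pics/b.png')[:,:,::-1].astype(float);a0=cv2.imread('pics/a.png')[:,:,::-1].astype(float)
cv2.imwrite('pics/h.png',np.vstack([np.hstack([c(A,163,172),c(B,205,165)]),np.hstack([c(a0,163,172),c(b0,205,165)])]))
E
```

```text
[ WARN:0@6.417] global loadsave.cpp:1063 imwrite_ Unsupported depth image for selected encoder is fallbacked to CV_8U.
```

View pics/h.png

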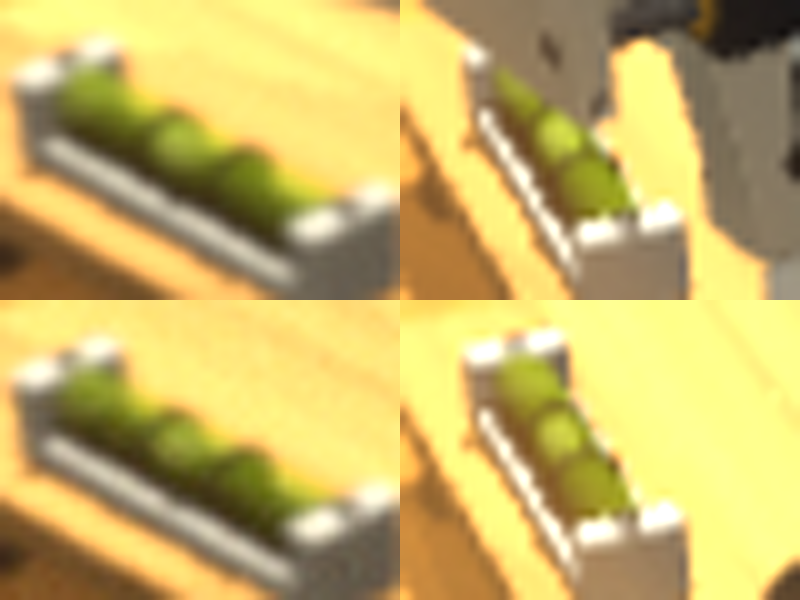

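```bash
python3 - <<'E'
from h import *
a=snap('scene');b=snap('side')
P=[]
for p,q in (((35,75),(87,50)),((100,50),(145,40)),((315,227),(198,230)),((375,195),(260,215))):
    x,e=tri(ray(a,163+p[0]/10-.45,172+p[1]/10-.45),ray(b,205+q[0]/10-.45,165+q[1]/10-.45));P.append(x);print(x.round(4),e)
f=(P[0]+P[1])/2;n=(P[2]+P[3])/2;d=f-n;print('axis',d,np.linalg.norm(d),'yaw',np.degrees(np.arctan2(-d[0],d[1])))
m=(f+n)/2;u=np.r_[d[:2],0]/np.linalg.norm(d[:2]);m[2]=.058
print('mid',m)
r=np.r_[.4905,.0642,0]; print('foot->mid along',(m-r)[:2]@u[:2])
for nm,s,o in(('scene',a,(163,172)),('side',b,(205,165))):
    img=np.mean([snap(nm)['img'].astype(float) for _ in range(4)],0).astype(np.float32)
    for t in range(-44,45,2):
        q=proj(s,m+u*t/1000+[0,0,.006])
        v=cv2.remap(img,np.float32([[q[0]]]),np.float32([[q[1]]]),cv2.INTER_LINEAR)[0,0]
        print(t,((q-o)*10+4.5).round().astype(int),v.round().astype(int),end=' | ')
    print()
E
```

```text
[0.42   0.2144 0.064 ] 0.0003108879627081051
[0.4342 0.2104 0.0667] 4.030409089839141e-05
[0.4342 0.1205 0.0631] 0.00022933764020099316
[0.4488 0.12   0.0652] 0.00041094869140148935
axis [-0.01438737  0.09216378  0.00122499] 0.09328804057817051 yaw 8.872636953669803
mid [0.43429562 0.16633549 0.058     ]
foot->mid along 0.1095821814909985
-44 [337 207] [143 133 103] | -42 [331 204] [145 137  92] | -40 [325 201] [159 151  81] | -38 [318 198] [163 156  63] | -36 [312 194] [165 159  51] | -34 [306 191] [166 160  50] | -32 [300 188] [167 161  51] | -30 [294 185] [169 163  51] | -28 [288 182] [166 159  49] | -26 [281 179] [157 151  45] | -24 [275 175] [145 140  39] | -22 [269 172] [126 124  32] | -20 [263 169] [109 111  25] | -18 [257 166] [102 106  24] | -16 [251 163] [ 99 101  26] | -14 [245 160] [98 97 28] | -12 [239 156] [100  95  30] | -10 [233 153] [110 104  34] | -8 [227 150] [132 124  40] | -6 [221 147] [149 142  44] | -4 [215 144] [157 152  45] | -2 [209 141] [154 151  47] | 0 [203 138] [148 147  46] | 2 [197 135] [140 142  44] | 4 [191 132] [136 138  43] | 6 [185 129] [131 135  
[... 1164 characters left out ...]
53  47] | -2 [173 137] [151 157  50] | 0 [171 133] [152 158  53] | 2 [168 130] [151 156  56] | 4 [166 126] [152 157  58] | 6 [164 122] [149 153  59] | 8 [161 119] [139 140  57] | 10 [159 115] [130 129  53] | 12 [156 111] [124 120  53] | 14 [154 108] [117 109  56] | 16 [152 104] [109  96  57] | 18 [149 100] [109  95  60] | 20 [147  97] [110  95  64] | 22 [145  93] [113  96  68] | 24 [142  90] [113  97  67] | 26 [140  86] [113  97  69] | 28 [138  83] [113  96  70] | 30 [135  79] [113  96  71] | 32 [133  76] [113  95  71] | 34 [131  72] [113  95  71] | 36 [129  69] [113  95  71] | 38 [126  65] [112  95  71] | 40 [124  62] [112  95  71] | 42 [122  58] [112  95  71] | 44 [120  55] [112  95  70] |
```

```bash
cat >> h.py <<'E'
M=np.array([.4343,.1663,.058]);U=np.r_[-.1542,.988,0];V=np.r_[.988,.1542,0]
def strip(s,img,dz):
    # unrolled map of vial: rows = lateral mm on horizontal plane at M.z+dz, cols = t mm (+y right)
    ts=np.arange(-46,46.1,.5);ls=np.arange(-12,12.1,.5)
    q=np.array([[proj(s,M+U*t/1e3+V*l/1e3+[0,0,dz]) for t in ts] for l in ls],np.float32)
    return cv2.remap(img,q[...,0],q[...,1],cv2.INTER_CUBIC)
E
python3 - <<'E'
from h import *
a=snap('scene');b=snap('side')
A=a['img'];B=b['img']
a0=cv2.imread('pics/a.png')[:,:,::-1].copy();b0=cv2.imread('pics/b.png')[:,:,::-1].copy()
out=[]
for s,i in((a,a0),(a,A),(b,b0),(b,B)):
    t=strip(s,i,.003);out.append(cv2.resize(t,None,fx=4,fy=3,interpolation=cv2.INTER_CUBIC)[:,:,::-1])
    for l in(14,20,26,32):
        r=t[l-2:l+3].astype(float).mean(0)
        print((l-24)/2,[(int(x[0]),int(x[2])) for x in r[4::4]])
cv2.imwrite('pics/i.png',np.clip(np.vstack(out)*1.4,0,255).astype(np.uint8))
E
```

```text
-5.0 [(196, 168), (201, 171), (190, 157), (158, 123), (118, 81), (89, 41), (77, 24), (77, 23), (78, 22), (72, 16), (72, 15), (74, 18), (74, 18), (73, 18), (71, 16), (71, 19), (68, 19), (64, 18), (67, 21), (70, 20), (75, 19), (87, 26), (94, 32), (98, 35), (103, 38), (106, 40), (99, 36), (92, 33), (78, 27), (69, 24), (70, 21), (71, 19), (73, 20), (75, 18), (74, 13), (73, 16), (73, 20), (80, 25), (87, 30), (88, 31), (88, 31), (89, 30), (90, 33), (89, 39), (96, 57), (110, 80)]
-2.0 [(191, 165), (201, 176), (195, 165), (168, 128), (136, 86), (114, 54), (103, 34), (101, 30), (99, 29), (94, 25), (89, 19), (86, 17), (82, 16), (80, 17), (82, 20), (79, 20), (75, 21), (69, 19), (67, 18), (78, 23), (87, 25), (96, 27), (106, 35), (111, 41), (116, 45), (121, 47), (119, 46), (113, 40), (101, 32), (85, 28), (80, 28), (85, 27), (91, 26), (94, 28), (92, 23), (91, 20), (91, 23), (90, 26), (96, 30), (100, 32), (98, 30), (95, 27), (98, 29), (102, 37), (104, 50), (116, 76)]
1.0 [(146, 124), (162, 135), (168, 136), (163, 120), (146, 85), (138, 56), (137, 46), (139, 43), (141, 42), (140, 44), (135, 44), (12
[... 6288 characters left out ...]
 (141, 53), (129, 49), (118, 49), (110, 52), (105, 58), (107, 62), (111, 65), (114, 67), (113, 68), (112, 70), (112, 72), (112, 71), (112, 70), (111, 71), (111, 70), (111, 69), (112, 70)]
4.0 [(192, 165), (180, 152), (149, 115), (130, 83), (128, 70), (137, 67), (140, 60), (134, 46), (130, 36), (127, 34), (125, 35), (118, 31), (109, 23), (103, 19), (99, 17), (102, 19), (107, 31), (105, 37), (105, 40), (108, 44), (110, 45), (114, 49), (119, 50), (122, 45), (123, 44), (124, 50), (124, 57), (123, 62), (122, 65), (119, 68), (116, 69), (114, 69), (111, 69), (108, 69), (109, 69), (111, 71), (112, 72), (112, 71), (112, 71), (112, 73), (113, 73), (113, 73), (114, 73), (112, 72), (109, 69), (109, 70)]
```

View pics/i.png

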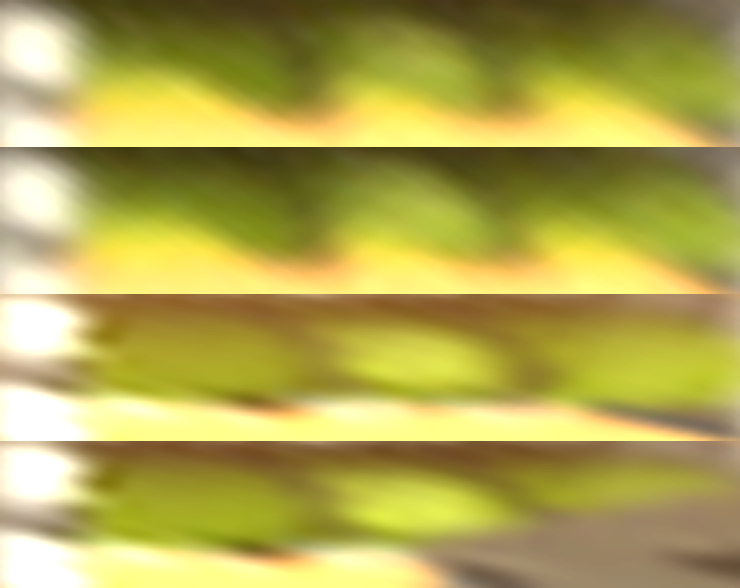

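The lines show in both views, but the bubble patch is ambiguous. I'll turn the foot clockwise a little and look at what changes in the image.

```bash
cat >> h.py <<'E'
def avg(name,f,n=8):
    s=snap(name);m=np.mean([s['img'].astype(np.float32)]+[snap(name)['img'].astype(np.float32) for _ in range(n-1)],0)
    np.save(f,m);return s,m
E
python3 - <<'E'
from h import *
avg('scene','s0.npy',6);avg('side','d0.npy',4)
E
```

Emit:
send_rows:
  plan:
    - [[0,0,0,0,0,4],[0,0,0,0,0,8],[0,0,0,0,0,12],[0,0,0,0,0,16],[0,0,0,0,0,20],[0,0,0,0,0,24],[0,0,0,0,0,28],[0,0,0,0,0,30]]

```text
clock: 10.65
tool_pos: [0.4923, 0.0651, 0.0917]
orientation: [-179.9, -0.0, -98.6]
force: [-0.8, -2.3, 8.8]
opening: 0.0435
gripper_force: 30.0
```

```bash
python3 - <<'E'
from h import *
o=ctrl.get_obs();print(o['tool_pos'],o['force'],o['moment'])
a,A=avg('scene','s1.npy',6);b,B=avg('side','d1.npy',4)
for s,i0,i1 in((a,np.load('s0.npy'),A),(b,np.load('d0.npy'),B)):
    d=strip(s,i1,.003)-strip(s,i0,.003)
    for l in(12,18,24,30,36): print((l-24)/2,d[l-2:l+3].mean((0,2))[4::4].round().astype(int).tolist())
E
```

```text
[0.49231457 0.06513038 0.09171435] [-0.77813054 -2.25776515  8.8238807 ] [-0.95888197  0.3671129   0.02421224]
-6.0 [-24, -10, 10, 30, 40, 27, 8, -2, -6, -6, -4, -3, -3, -4, -3, -2, -1, 3, 11, 15, 15, 8, 0, -7, -14, -18, -18, -15, -12, -8, -9, -9, -5, -4, -5, -4, -1, -1, -3, -4, -3, -3, -2, -2, -2, -6]
-3.0 [-19, 1, 19, 42, 53, 42, 19, 1, -6, -7, -3, -2, -4, -4, -4, -2, -1, 1, 4, 9, 16, 18, 13, 7, -2, -11, -19, -24, -22, -16, -12, -12, -10, -6, -3, -3, -2, -1, -1, -1, -2, -3, -3, -3, -4, -5]
0.0 [2, 12, 23, 39, 46, 32, 11, -5, -12, -12, -10, -5, -1, 0, -1, -1, 2, 2, -1, -2, 3, 8, 12, 13, 10, 4, -5, -13, -18, -17, -12, -13, -15, -13, -9, -6, -5, -2, -2, -2, -1, -1, -1, -1, -4, -6]
3.0 [19, 28, 25, 29, 33, 25, 7, -7, -10, -9, -9, -8, -4, 1, 2, 0, 0, 2, -1, -8, -14, -12, -6, -1, 4, 6, 3, -5, -12, -12, -9, -9, -12, -13, -10, -8, -7, -5, -3, -2, 0, 1, 0, -1, -2, -6]
6.0 [3, 16, 7, -4, -6, -2, -2, -6, -9, -9, -8, -8, -8, -6, -2, 1, 1, -2, -5, -11, -18, -19, -15, -11, -7, -4, -1, -1, -10, -15, -13, -10, -8, -7, -5, -3, -2, -3, -4, -2, 0, 4, 4, 2, -2, -7]
-6.0 [-37, -20, 3, 34, 63, 68, 41, 9
[... 169 characters left out ...]
 58, 29, -2, -9, -3, -1, -1, -1, -1, -1, -1, 2, 4, 2, -1, -2, 3, 7, 3, -4, -13, -22, -27, -23, -14, -6, -4, -7, -9, -6, -2, 0, 2, 3, 4, 6, 7, 7, 8, 8, 14]
0.0 [34, 39, 29, 23, 29, 24, 5, -4, -2, 0, -1, -1, -2, -2, -1, 1, 3, 5, 8, 7, 0, -8, -7, 1, 5, 1, -5, -13, -21, -23, -18, -14, -11, -7, -3, 1, 7, 12, 14, 16, 16, 17, 17, 15, 17, 22]
3.0 [6, 39, 53, 31, 5, -1, -1, -1, 1, 1, 1, 1, 0, 0, 2, 3, 4, 6, 8, 5, 1, -1, 1, 8, 12, 13, 12, 5, -8, -18, -21, -19, -17, -14, -11, -5, 3, 12, 18, 19, 18, 16, 15, 16, 23, 31]
6.0 [-40, -18, 11, 33, 31, 6, -21, -31, -25, -10, 4, 16, 19, 14, 9, 8, 4, -1, -6, -10, -15, -21, -25, -20, -9, -2, 2, 1, -3, -3, -2, 3, 12, 19, 22, 16, 8, 4, 5, 8, 12, 14, 13, 16, 22, 35]
```

```bash
python3 - <<'E'
from h import *
w=snap('wrist')
print(np.round(w['pose'],3).tolist(),[proj(w,M+U*t/1e3).round() for t in(-40,0,40)])
a,A=snap('scene'),np.load('s1.npy');b,B=snap('side'),np.load('d1.npy')
# brightness+whiteness of current vs start along ridge, fine, with pixel centroids of gain/loss
for nm,s,i0,i1 in(('scene',a,np.load('s0.npy'),A),('side',b,np.load('d0.npy'),B)):
    for l in(-3,0,3):
        for nmi,i in(('0',i0),('1',i1)):
            t=strip(s,i,.003);r=t[24+2*l-2:24+2*l+3].mean(0)
            print(nm,l,nmi,r[30:150:3,:2].mean(1).round().astype(int).tolist())
E
```

```text
[[-0.989, 0.14, 0.044, 0.482], [0.146, 0.948, 0.282, -0.012], [-0.002, 0.285, -0.959, 0.25], [0.0, 0.0, 0.0, 1.0]] [array([378., 322.]), array([391., 371.]), array([402., 415.])]
scene -3 0 [97, 96, 95, 94, 93, 90, 87, 85, 85, 86, 85, 82, 79, 76, 71, 70, 75, 85, 93, 99, 105, 111, 117, 121, 125, 126, 126, 121, 110, 98, 87, 81, 80, 84, 89, 92, 91, 90, 90, 92]
scene -3 1 [100, 91, 86, 84, 86, 86, 83, 80, 80, 80, 80, 78, 77, 75, 72, 72, 81, 96, 109, 118, 121, 123, 124, 121, 117, 111, 104, 94, 84, 76, 70, 66, 65, 69, 76, 82, 86, 86, 86, 88]
scene 0 0 [131, 131, 132, 132, 128, 123, 116, 108, 100, 96, 95, 94, 91, 87, 83, 81, 84, 93, 105, 116, 123, 126, 127, 129, 132, 135, 136, 135, 129, 120, 108, 98, 96, 102, 110, 116, 121, 122, 120, 117]
scene 0 1 [127, 118, 117, 116, 114, 112, 109, 105, 99, 95, 93, 92, 92, 90, 86, 82, 82, 90, 105, 122, 133, 138, 140, 140, 139, 136, 130, 121, 110, 100, 90, 84, 82, 85, 90, 98, 106, 111, 112, 111]
scene 3 0 [164, 165, 164, 164, 165, 164, 157, 147, 135, 121, 109, 103, 101, 98, 94, 90, 95, 108, 124, 139, 149, 155, 155, 150, 144, 141, 137, 134, 130, 124, 117, 1
[... 795 characters left out ...]
163, 164, 165, 164, 159, 152, 144, 133, 120, 109, 102, 98, 99, 103, 107, 109]
side 0 1 [116, 114, 118, 121, 121, 120, 120, 120, 120, 119, 120, 121, 121, 121, 119, 117, 115, 113, 115, 120, 132, 148, 162, 167, 166, 163, 160, 153, 141, 129, 120, 112, 104, 98, 94, 95, 103, 112, 122, 131]
side 3 0 [126, 123, 123, 123, 123, 120, 116, 114, 115, 115, 114, 113, 113, 111, 106, 101, 99, 99, 100, 104, 111, 120, 128, 133, 136, 137, 136, 134, 131, 128, 124, 118, 114, 110, 106, 102, 102, 102, 103, 104]
side 3 1 [120, 120, 123, 125, 124, 122, 118, 115, 115, 116, 117, 117, 118, 117, 114, 112, 110, 107, 104, 105, 112, 124, 137, 147, 154, 156, 156, 150, 140, 127, 117, 109, 105, 102, 99, 98, 101, 108, 117, 128]
```

```bash
python3 - <<'E'
from h import *
w=snap('wrist');o=ctrl.get_obs();print(o['clock'],o['joint_pos'].round(1),o['orientation'])
P0=np.array(w['pose']);c=np.array([*o['tool_pos'][:2],0])
for dy in(-60,-70,-80,-90,-100,-110):
    Rm=R.from_euler('z',dy,degrees=True).as_matrix();P=P0.copy();P[:3,:3]=Rm@P0[:3,:3];P[:3,3]=Rm@(P0[:3,3]-c)+c
    w['pose']=P;print(dy,[proj(w,M+U*t/1e3).round().tolist() for t in(-40,0,40)])
E
```

```text
11.35 [ 30.3  11.6 -31.8   0.1 -46.5 -38.8] [-1.79924154e+02 -4.45797881e-03 -9.84121908e+01]
-60 [[419.0, 199.0], [484.0, 214.0], [546.0, 228.0]]
-70 [[411.0, 176.0], [482.0, 179.0], [549.0, 183.0]]
-80 [[399.0, 154.0], [473.0, 145.0], [544.0, 137.0]]
-90 [[383.0, 135.0], [456.0, 112.0], [530.0, 90.0]]
-100 [[362.0, 118.0], [433.0, 82.0], [506.0, 46.0]]
-110 [[339.0, 106.0], [404.0, 57.0], [472.0, 6.0]]
```

The wrist camera will see the vial if I lift clear of the disc (staying on the spindle) and turn the grip 65° clockwise without driving the foot.

Emit:
send_rows:
  plan:
    - [[0,0,-0.5,0,0,0],[0,0,-0.9,0,0,0],[0,0,-0.9,0,0,6],[0,0,-0.9,0,0,13],[0,0,-0.9,0,0,20],[0,0,-0.9,0,0,27],[0,0,-0.9,0,0,34],[0,0,-0.9,0,0,34]]

```text
clock: 12.02
tool_pos: [0.4913, 0.0654, 0.0998]
orientation: [180.0, -0.0, -132.8]
force: [-1.2, 0.5, -1.8]
opening: 0.0438
gripper_force: 30.0
```

Emit:
send_rows:
  plan:
    - [[0,0,0,0,0,7],[0,0,0,0,0,14],[0,0,0,0,0,21],[0,0,0,0,0,28],[0,0,0,0,0,31],[0,0,0,0,0,31]]

```text
clock: 12.52
tool_pos: [0.4914, 0.0654, 0.0998]
orientation: [180.0, -0.0, -163.4]
force: [0.0, -0.3, -0.3]
opening: 0.0437
gripper_force: 30.0
```

```bash
python3 - <<'E'
from h import *
w=snap('wrist');o=ctrl.get_obs();print(o['clock'],o['tool_pos'],o['force'],o['orientation'])
t=cv2.resize(w['img'][130:280,360:560,::-1],(800,600),interpolation=cv2.INTER_CUBIC)
cv2.imwrite('pics/j.png',t)
st=strip(w,w['img'].astype(np.float32),.0)
for l in(-4,-2,0,2,4):
    r=st[24+2*l-1:24+2*l+2].mean(0);print(l,r[4::4].astype(int).min(1).tolist());print('  ',r[4::4].astype(int).max(1).tolist())
E
```

```text
12.5667 [0.49149664 0.0653419  0.09988712] [-0.57492493 -0.31578721 -1.19682113] [ 1.79988890e+02 -1.53296820e-02 -1.63182405e+02]
-4 [132, 130, 93, 40, 40, 42, 41, 41, 41, 41, 41, 40, 41, 42, 42, 40, 40, 41, 41, 40, 42, 48, 46, 49, 46, 43, 38, 37, 37, 35, 42, 37, 37, 37, 37, 35, 37, 34, 37, 36, 37, 47, 49, 49, 49, 74]
   [162, 160, 135, 118, 117, 119, 118, 118, 119, 119, 120, 119, 120, 121, 120, 117, 118, 92, 113, 119, 123, 128, 126, 128, 127, 122, 114, 114, 113, 96, 92, 114, 114, 113, 113, 112, 112, 111, 112, 110, 111, 124, 127, 127, 128, 99]
-2 [130, 128, 92, 42, 41, 41, 42, 42, 42, 42, 43, 44, 42, 44, 42, 40, 39, 38, 48, 49, 65, 72, 77, 73, 73, 75, 64, 38, 38, 38, 47, 40, 40, 38, 41, 39, 39, 38, 37, 36, 38, 49, 52, 51, 51, 53]
   [161, 159, 131, 132, 132, 131, 132, 133, 131, 132, 133, 134, 133, 134, 133, 130, 129, 119, 97, 146, 163, 171, 178, 174, 174, 176, 163, 128, 129, 130, 84, 135, 131, 130, 131, 131, 130, 131, 129, 129, 129, 143, 146, 146, 147, 146]
0 [78, 113, 91, 44, 43, 45, 43, 44, 43, 44, 44, 46, 44, 44, 43, 40, 42, 40, 51, 63, 72, 76, 85, 80, 80, 80, 80, 56, 38, 40, 44,
[... 428 characters left out ...]
43, 40, 41, 41, 39, 40, 40, 39, 49, 54, 56, 54, 54]
   [98, 99, 128, 154, 153, 153, 153, 154, 154, 153, 153, 152, 152, 153, 153, 149, 149, 151, 94, 178, 187, 196, 201, 200, 199, 200, 200, 189, 147, 147, 104, 120, 150, 150, 149, 149, 149, 148, 149, 148, 149, 160, 166, 166, 166, 165]
4 [67, 65, 91, 45, 45, 44, 45, 44, 44, 44, 45, 45, 45, 44, 44, 44, 42, 42, 53, 54, 69, 73, 80, 79, 80, 79, 79, 51, 40, 40, 42, 46, 42, 41, 39, 41, 41, 40, 40, 42, 39, 49, 54, 55, 55, 56]
   [99, 99, 126, 150, 151, 149, 150, 150, 150, 151, 150, 151, 151, 151, 152, 149, 147, 149, 94, 165, 182, 189, 195, 196, 195, 196, 195, 161, 147, 147, 105, 123, 150, 148, 149, 150, 149, 149, 148, 149, 148, 163, 167, 167, 167, 167]
```

View pics/j.png

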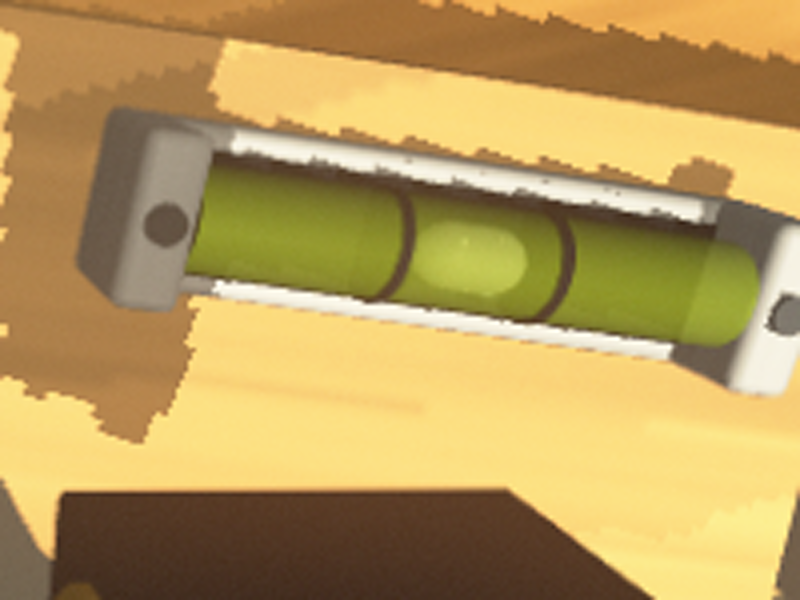

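Crop j shows the lines at x≈410 and 567 and the bubble from 415 to 527. After parallax (the rings arch over the bubble, which lies lower in the tube), it is within about 1 mm of midway. I'll press down again and check.

Emit:
send_rows:
  plan:
    - [[0,0,0.2,0,0,0],[0,0,0.4,0,0,0],[0,0,0.5,0,0,0],[0,0,0.6,0,0,0],[0,0,0.7,0,0,0],[0,0,0.8,0,0,0],[0,0,0.88,0,0,0],[0,0,0.88,0,0,0]]

```text
clock: 13.23
tool_pos: [0.4918, 0.0653, 0.0917]
orientation: [-180.0, 0.0, -163.4]
force: [-3.0, -0.1, 8.1]
opening: 0.0437
gripper_force: 30.0
```

```bash
cat >> h.py <<'E'
def bub():
    w=snap('wrist');im=np.mean([snap('wrist')['img'].astype(np.float32) for _ in range(3)],0);o=ctrl.get_obs()
    print(o['clock'],o['tool_pos'],o['force'],o['moment'],o['orientation'][2])
    st=strip(w,im,0.);ts=np.arange(-46,46.1,.5)
    for l in(-4,-2,0,2,4):
        r=st[24+2*l-1:24+2*l+2].mean(0);g=r[...,1];i=lambda a,b:(ts>=a)&(ts<=b)
        d=lambda a,b:np.average(ts[i(a,b)],weights=np.clip(g[i(a,b)].max()*.8-g[i(a,b)],0,None)+1e-6)
        bl=r[:,2];m=i(-14,22)&(g>g[i(24,32)].mean()+15)
        print(l,'lines %.1f %.1f'%(d(-14,-4),d(12,20)),'bubble %.1f..%.1f'%(ts[m].min(),ts[m].max()))
E
python3 -c "
from h import *
bub()"
```

```text
13.4333 [0.4917999  0.06530921 0.09179027] [-3.23819034  0.42099066  8.32607694] [0.20114626 1.08779636 0.01959753] -163.36781841797034
-4 lines -9.4 15.2 bubble -1.5..3.5
-2 lines -8.7 16.2 bubble -6.0..8.5
0 lines -8.4 16.8 bubble -6.5..10.0
2 lines -8.0 17.1 bubble -6.5..10.0
4 lines -8.0 16.9 bubble -6.0..9.5
```

I need a second wrist viewpoint to fix the bubble's height in the tube. I'll lift first, then turn freely by 36°.

Emit:
send_rows:
  plan:
    - [[0,0,-0.5,0,0,0],[0,0,-0.9,0,0,0],[0,0,-0.9,0,0,0],[0,0,-0.9,0,0,0]]

```text
clock: 13.77
tool_pos: [0.4916, 0.0653, 0.1002]
orientation: [180.0, 0.0, -163.4]
force: [-0.8, 0.4, -0.9]
opening: 0.0437
gripper_force: 30.0
```

```bash
cat >> h.py <<'E'
def fine(zs=(.058,)):
    w=snap('wrist');im=np.mean([snap('wrist')['img'].astype(np.float32) for _ in range(3)],0)
    c=np.array(w['pose'])[:3,3]; print('slope',((M-c)@U/(c[2]-.060)).round(3),'camz',c[2].round(3),'lat',((M-c)@V).round(3))
    ts=np.arange(-46,46.01,.1)
    for l in(-3,-2,-1,0,1,2,3,4,5):
        q=np.array([proj(w,M+U*t/1e3+V*l/1e3) for t in ts],np.float32)
        r=cv2.remap(im,q[None,:,0],q[None,:,1],cv2.INTER_LINEAR)[0];r=cv2.GaussianBlur(r,(1,9),0)if 0 else r
        g=r[:,1];i=lambda a,b:(ts>=a)&(ts<=b)
        base=np.median(g[i(20,30)]);top=np.percentile(g[i(-14,22)],85)
        m=np.where(i(-14,22)&(g>(base+top)/2))[0]
        def ln(a,b):
            k=i(a,b);wt=np.clip(np.median(g[i(-30,-15)])*.8-g[k],0,None)+1e-9;return np.average(ts[k],weights=wt)
        L,Rr=ln(-16,-3),ln(9,22);e=ts[m[0]],ts[m[-1]]
        print(l,'lines %.2f %.2f mid %.2f | bubble %.1f %.1f mid %.2f'%(L,Rr,(L+Rr)/2,*e,sum(e)/2))
E
python3 -c "
from h import *
fine()"
```

```text
slope 0.606 camz 0.258 lat 0.034
-3 lines -8.88 15.85 mid 3.49 | bubble -4.5 7.2 mid 1.35
-2 lines -8.54 16.26 mid 3.86 | bubble -5.3 8.4 mid 1.55
-1 lines -8.27 16.60 mid 4.17 | bubble -5.9 9.4 mid 1.75
0 lines -8.10 16.83 mid 4.37 | bubble -6.1 10.1 mid 2.00
1 lines -7.94 17.03 mid 4.54 | bubble -5.9 10.4 mid 2.25
2 lines -7.90 17.07 mid 4.58 | bubble -5.8 10.4 mid 2.30
3 lines -7.87 17.15 mid 4.64 | bubble -5.9 10.3 mid 2.20
4 lines -7.90 17.06 mid 4.58 | bubble -5.3 9.9 mid 2.30
5 lines -8.01 16.90 mid 4.45 | bubble -4.5 9.0 mid 2.25
```

Emit:
send_rows:
  plan:
    - [[0,0,0,0,0,7],[0,0,0,0,0,14],[0,0,0,0,0,21],[0,0,0,0,0,28],[0,0,0,0,0,35],[0,0,0,0,0,36],[0,0,0,0,0,36]]

```text
clock: 14.55
tool_pos: [0.4916, 0.0652, 0.1001]
orientation: [-180.0, -0.0, 160.7]
force: [0.1, -0.5, -1.7]
opening: 0.0434
gripper_force: 30.0
```

```bash
python3 -c "
from h import *
fine();print(ctrl.get_obs()['joint_pos'],ctrl.get_obs()['clock'])"
```

```text
slope 0.369 camz 0.258 lat 0.026
-3 lines -10.32 14.41 mid 2.05 | bubble -3.9 6.8 mid 1.45
-2 lines -10.04 14.69 mid 2.33 | bubble -5.1 8.0 mid 1.45
-1 lines -9.91 14.88 mid 2.48 | bubble -5.7 8.8 mid 1.55
0 lines -9.82 15.04 mid 2.61 | bubble -6.1 9.4 mid 1.65
1 lines -9.72 15.16 mid 2.72 | bubble -6.3 9.6 mid 1.65
2 lines -9.69 15.17 mid 2.74 | bubble -6.2 9.7 mid 1.75
3 lines -9.73 15.18 mid 2.73 | bubble -5.9 9.5 mid 1.80
4 lines -9.77 15.16 mid 2.70 | bubble -5.4 9.1 mid 1.85
5 lines -9.83 14.98 mid 2.57 | bubble -4.6 8.3 mid 1.85
[ 3.03092015e+01  1.09081209e+01 -3.12730908e+01  8.95387739e-04
 -4.78220959e+01 -1.39613811e+02] 14.75
```

From the two views, the bubble lies 5.5 mm below the ring tops and stands at about +1.0 mm. I'll press and turn about 3° more.

Emit:
send_rows:
  plan:
    - [[0,0,0.2,0,0,0],[0,0,0.4,0,0,0],[0,0,0.5,0,0,0],[0,0,0.6,0,0,0],[0,0,0.7,0,0,0],[0,0,0.8,0,0,0],[0,0,0.9,0,0,0],[0,0,0.9,0,0,0]]

```text
clock: 15.42
tool_pos: [0.492, 0.0653, 0.0917]
orientation: [180.0, 0.0, 160.6]
force: [-2.3, -0.1, 8.2]
opening: 0.0434
gripper_force: 30.0
```

Emit:
send_rows:
  plan:
    - [[0,0,0,0,0,1],[0,0,0,0,0,2],[0,0,0,0,0,3],[0,0,0,0,0,3.5],[0,0,0,0,0,3.5],[0,0,0,0,0,3.5]]

```text
clock: 15.92
tool_pos: [0.4919, 0.0652, 0.0919]
orientation: [180.0, 0.0, 157.1]
force: [-2.6, 0.0, 7.4]
opening: 0.0432
gripper_force: 30.0
```

```bash
python3 -c "
from h import *
fine()
for _ in range(6):
    snap('side');o=ctrl.get_obs();print(o['tool_pos'],o['force'],o['moment'],o['clock'])"
```

```text
slope 0.364 camz 0.25 lat 0.023
-3 lines -10.27 14.56 mid 2.15 | bubble -5.3 5.7 mid 0.20
-2 lines -10.02 14.74 mid 2.36 | bubble -6.4 7.0 mid 0.30
-1 lines -9.94 14.98 mid 2.52 | bubble -6.9 7.8 mid 0.45
0 lines -9.79 15.10 mid 2.65 | bubble -7.3 8.3 mid 0.50
1 lines -9.76 15.23 mid 2.74 | bubble -7.5 8.4 mid 0.45
2 lines -9.74 15.27 mid 2.77 | bubble -7.4 8.5 mid 0.55
3 lines -9.79 15.21 mid 2.71 | bubble -7.1 8.2 mid 0.55
4 lines -9.78 15.21 mid 2.71 | bubble -6.6 7.9 mid 0.65
5 lines -9.88 15.06 mid 2.59 | bubble -5.7 7.1 mid 0.70
[0.49197708 0.06526254 0.09192194] [-1.65568586 -0.2245807   7.71992325] [-0.21692363  0.71763732 -0.00791844] 16.1667
[0.49195313 0.06523792 0.09188597] [-2.59987906  0.4873934   7.69597068] [-0.18543218  0.73332406  0.01682991] 16.2167
[0.49196308 0.06523918 0.09190163] [-2.07968473  0.23122154  7.30929248] [-0.23477689  0.70422317 -0.01543599] 16.2667
[0.49195419 0.06523063 0.09188529] [-3.85434974 -0.34433825  8.22382388] [-0.19983618  0.70170772  0.03389221] 16.3167
[0.49197154 0.06523676 0.09188087] [-2.22422568  0.29732245  7.47110972] [-0.10661295  0.72616693 -0.01130995] 16.3667
[0.49193909 0.06522306 0.09188141] [-1.949339   -0.91038097  7.59550217] [-0.18484675  0.74901986  0.02811183] 16.4167
```

The bubble is now at about −0.2 mm. The push is about 8.6 N, so a depth of 3.6–4.8 mm; I'll add 0.8 mm to get to mid-range and settle.

Emit:
send_rows:
  plan:
    - [[0,0,0.03,0,0,0],[0,0,0.06,0,0,0],[0,0,0.08,0,0,0],[0,0,0.08,0,0,0],[0,0,0.08,0,0,0],[0,0,0.08,0,0,0]]

```text
clock: 16.92
tool_pos: [0.492, 0.0652, 0.0911]
orientation: [180.0, 0.0, 157.1]
force: [-2.2, 0.3, 9.0]
opening: 0.0435
gripper_force: 30.0
```

```bash
python3 -c "
from h import *
fine()
f=[]
for _ in range(8):
    snap('side');o=ctrl.get_obs();f.append(o['force'])
print(np.mean(f,0),o['tool_pos'],o['clock'])
w=snap('side');b0=cv2.imread('pics/b.png')[:,:,::-1]
d=np.abs(w['img'].astype(int)-b0).max(2)
for n,(x0,x1,y0,y1) in dict(jigger=(200,224,224,258),jar=(320,340,150,192),glass=(328,368,202,254)).items(): print(n,(d[y0:y1,x0:x1]>50).mean().round(3))"
```

```text
slope 0.365 camz 0.249 lat 0.023
-3 lines -10.19 14.55 mid 2.18 | bubble -5.3 5.9 mid 0.30
-2 lines -10.03 14.78 mid 2.37 | bubble -6.3 7.0 mid 0.35
-1 lines -9.88 14.99 mid 2.56 | bubble -7.0 7.8 mid 0.40
0 lines -9.82 15.07 mid 2.62 | bubble -7.3 8.3 mid 0.50
1 lines -9.78 15.24 mid 2.73 | bubble -7.5 8.5 mid 0.50
2 lines -9.73 15.25 mid 2.76 | bubble -7.5 8.6 mid 0.55
3 lines -9.70 15.24 mid 2.77 | bubble -7.1 8.3 mid 0.60
4 lines -9.77 15.18 mid 2.70 | bubble -6.6 7.8 mid 0.60
5 lines -9.79 15.04 mid 2.62 | bubble -5.8 7.2 mid 0.70
[-2.32631554 -0.51067737  8.28877929] [0.49197247 0.06524707 0.09114606] 17.5167
jigger 0.453
jar 0.0
glass 0.0
```

```bash
python3 -c "
from h import *
for nm,f,(x0,x1,y0,y1) in(('side','b.png',(196,228,220,260)),('scene','a.png',(204,238,224,278))):
    g0=cv2.cvtColor(cv2.imread('pics/'+f),cv2.COLOR_BGR2GRAY);g1=cv2.cvtColor(snap(nm)['img'],cv2.COLOR_RGB2GRAY)
    r=cv2.matchTemplate(g1[y0-12:y1+12,x0-12:x1+12],g0[y0:y1,x0:x1],cv2.TM_CCOEFF_NORMED)
    _,m,_,p=cv2.minMaxLoc(r);print(nm,m,np.array(p)-12,g0[y0:y1,x0:x1].mean(),g1[y0:y1,x0:x1].mean())"
```

```text
side 0.5796225666999817 [0 0] 149.65546875 109.83125
scene 0.5635696649551392 [0 0] 115.65631808278867 87.36492374727669
```

The jigger hasn't shifted in either view (best match at zero offset); it is only darker from the arm's shadow. I'm handing in.

```bash
python3 -c "
from plant import ctrl
print(ctrl.close_job())"
```

```text
the job is handed in; nothing more can be done
None
```

I handed the job in with the sleeve still gripped and pressed about 4–5.5 mm onto the disc, the bubble within about 0.5 mm of midway by my camera measurement, and the jar, jigger and glass not moved, at about 18 s of the 40 s; no verdict came back.

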